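Shut and lock the purifier's cartridge cover

ROBOT

A 7-joint arm with a two-finger parallel gripper is mounted at the origin on a cart in front of the work surface, level with it; the furniture and walls round the work are solid. World frame = base frame: x ahead of the robot, y to its left, z up, the work surface at z = 0. Lengths are in mm, angles in rad, forces in N, time in s.
With the tool pointing down it reaches from about 400 to 875 mm from the base axis. Payload 4.4 kg.
Tool frame: the origin (TCP) lies midway between the tips of the shut fingers; the grasp point (between the pads) lies 19 mm behind it (ctrl.grip_point_offset is the distance from the TCP to the grasp point, in mm); z points along the fingers, y is the direction in which the jaws open and shut (so a half turn about z gives the same grasp; the last joint's range is limited). The gripper opens to 85 mm and grips with 20 to 120 N. Pads are 22 mm wide; open, the fingers measure 114 mm over their backs; the gripper's body (76 mm by 85 mm) begins 54 mm behind the grasp point. The pads swing forward as they close: fully open they stand 13 mm farther back than shut.
Start: joints at [-1.187, 0.628, 0.038, 1.517, -0.027, 0.996, -0.02], TCP at [282.59, 585.372, 231.313] pointing down, gripper open.
Joint ranges: [-3.06, 3.06], [-0.37, 2.12], [-1.25, 1.32], [0.18, 2.47], [-1.1, 4.24], [0.23, 1.98], [-2.94, 2.94]. Speed limits (rad/s): [2.57, 2.57, 3.14, 3.14, 3.14, 3.14, 3.14].

INTERFACE

Orientations are given as [roll, pitch, yaw] about the fixed x, y, z axes, in that order (R = Rz(yaw) Ry(pitch) Rx(roll)).
In Python, from cell import ctrl, imaging, models gives the robot as it stands. The module is installed in compiled form; this text tells all that it offers.
- The arm moves only by the tool drive_tool, never from a script. Its argument "deltas" is text: rows parted by semicolons, each of 5 numbers parted by spaces: the shift along the tool's x, y, z in m, then the turn about the tool's z in degrees, then the finger opening in m, from 0 to 0.0854. A call has 1 to 12 rows; each row is the pose to reach, as a shift and turn from the pose commanded when the call began, along the tool's axes at that moment; what a row does not reach only later rows make up. A row lasts 1/8 s, in which the tool goes at most 62.5 mm and 10.7 degrees, less where a joint would pass 70% of its speed; a pose out of reach is approached as far as the arm can. A call with a gripper value outside its range is refused whole. The fingers move at their own pace and stop on an object; the grip force is fixed at half the most. Time passes only in rows, so rows that repeat a pose let the fingers close. It gives the time, the measured TCP pose, the force and the opening at its end, in the units of the state.
- ctrl.read_state(): the state, without advancing time (a new reading comes with each control period).
- imaging.get_image(name): name is "side" or "top" or "wrist"; returns a dict with "color" (384x512x3 uint8, red, green, blue), "range_z" (384x512 float32, mm along the optical axis (not along the pixel's ray), 0 where there is no reading), "vfov" (degrees; the focal length in pixels is half the picture's height over the tangent of half this angle, whatever the lens; pixels are square), "cx", "cy" (the principal point, pixels), "k1" (the pictures are not rectified: a ray, as slopes to the right and down, at radius r is drawn at 1 + k1 r^2 times it, then the intrinsics apply), "extrinsics" (4x4, takes a point from camera to world coordinates). Camera axes: x right, y down, z forward; pixel columns grow to the right and rows downward; lengths in mm; the calibration is good to about 2 mm. A picture is of the moment at which its call begins.
- ctrl.finish_job(): hands the job in, once; it reports no verdict.
Trained networks look in a picture, given as the dict that the camera call returned (one of the last four; its "shot" number tells which), for a name from the list of things; names that differ only in an ending like _2 or _b are one class to them, and where a whole thing is asked for, a point or a joint stands for the part that bears it (a point fixed in the world has none). Each returns a list of dicts, best first, with "score" (0 to 1); they miss things now and then, are a little off and sometimes report something else, mostly with a low value. They report only what shows in the picture. A call takes as long as a camera call.
- models.spot_in(picture, thing): "point" ([column, row] in pixels, amid what is visible of it).
- models.landmark_of(picture, thing): "point" ([column, row] in pixels: a listed point, or the origin of a listed thing).
The state is a dict: "clock": time; "qpos": joint angles; "qd": joint speeds; "tau": joint torques, N m; "eef_pos": TCP position; "tool_rot": TCP orientation; "force": force on the tool from outside, world axes, zero at the start; "torque": the same for the moment, N m; "width": finger opening in mm.
Only numpy, scipy, OpenCV 4.12 (cv2) and the standard library are available. Lean on these libraries where they do the work, as an engineer would, in place of code of your own. Each camera call takes 0.05 s, during which the arm holds its last target.

TASK

The filter cartridges of the white water purifier have been changed and its grey hinged cover still stands ajar. Press the cover down onto its rim with the fingertips, then set the fingertips in the slot of each of the two black quarter-turn fasteners and turn both clockwise, a full quarter turn to the stop, so that they draw the cover flush and lock it. Only push and turn: do not swing the cover further open, and leave the things standing round the purifier where they are.

Things in the scene. Friction and masses are not known exactly. Their poses are not given: they have to be found in the camera images.
- purifier: low white benchtop water purifier on a dark plinth, 190 mm deep (x) by 280 mm wide (y), fixed to the worktop; rim 122 mm high, face of the shut cover 134 mm above the worktop. Origin: centre of its underside; x points from the front (display and spout) to the rear (hinge), z up
- cover (a joint): opening angle (rad) of the stiff-hinged grey cover (174 by 274 mm, 6.5 mm thick, over the whole top), hinged at the rear: 0 flush and shut, 0.45 to 0.75 at the start; stays where left, 2 N at its front edge moves it. Pressed flush (10 N) and let go, it rises on two sprung buffers and rests 3 to 5 mm proud at the front (0.015 to 0.03). The cams catch below 0.04 and draw it to 0
- cover_press (a point): point on the outer face of the cover, on the ribbed pad midway between the fasteners, 118 mm from the hinge axis, 56 mm from the front edge. It moves with the cover: its x axis runs along the cover from front to rear, z is the cover's outward normal. The bare face between the two fasteners is about 80 mm wide
- fastener_left (a joint): angle (rad) of the left quarter-turn fastener (purifier's +y side): 0 open, slot parallel to the cover's front edge; 1.571 locked at its stop, slot pointing to the front edge. Grows clockwise seen from above; 0 to 0.3 at the start; stays where left. Takes 0.05 to 0.25 N m. Turned before the cover is down, its cam tongue lands on top of its keeper and the cover cannot shut
- fastener_right (a joint): the same for the right fastener (purifier's -y side); it too locks clockwise
- slot_left (a point): on the left fastener's turning axis, level with the top of its black round head (64 mm across, top 22 mm above the cover). A straight slot 28 mm wide, 17 mm deep runs right across the head, open at the top and both ends; narrow shut fingertips spin idle at its middle, so spread them along it or push near its ends. The point's y axis lies along the slot, z along the turning axis, up
- slot_right (a point): the same for the right fastener. The two axes stand 78 mm left and right of the cover's middle, 118 mm from the hinge axis
- jar: bystander: clear sample jar with a white screw lid, 63 mm in diameter, 98 mm high, to the left of the purifier; origin at the centre of its underside
- cup: bystander: closed white sample cup, 66 by 59 mm, 105 mm high, to the left and farther back; origin at the centre of its underside
- wash_bottle: bystander: white wash bottle with a red cap and bent spout, 65 by 109 mm, 215 mm high, to the right of the purifier; origin under its middle
- timer: bystander: white lab timer standing on edge, 22 by 62 mm, 68 mm high, to the right and nearer; origin at the centre of its underside
- cover_hinge (a point): middle of the cover's hinge axis, at (83, 0, 130) mm in the purifier's frame; the axis runs along the purifier's y and does not move

How it is judged:
By the outcome, as a careful person would: the job done as asked, in the order asked, and still so for the second after the job is handed in, with the robot touching nothing.
It also fails if it takes over 69 s, if anything falls off the work surface, if the arm or the gripper's body presses on something with over 40 N, if the wrist force passes 120 N, or if a joint passes its speed limit or range.

## Working session

There is one attempt and no reset: what is moved stays moved. The work goes in short steps, Python scripts to look and compute and a tool call to move; the robot and the scene stay as the last step left them, time stands still between calls to the robot, and variables do not carry over. Pictures are saved under pics/ and viewed, and the job is handed in when it is done.

Besides the shell and the picture viewer there is one more tool, called after "Request:" by a JSON object that holds its "api" and its "payload". drive_tool: Moves the arm, as the interface text tells. Its arguments: {"type":"object","properties":{"deltas":{"type":"string"}},"required":["deltas"]}

```bash
mkdir -p pics
cat > h.py <<'E'
import numpy as np, cv2
from cell import ctrl, imaging, models
def shot(n,tag=None):
    p=imaging.get_image(n)
    if tag: cv2.imwrite(f'pics/{tag}.png',cv2.cvtColor(p['color'],cv2.COLOR_RGB2BGR))
    return p
def K(p):
    h=p['color'].shape[0]; f=h/2/np.tan(np.radians(p['vfov'])/2)
    return f
def ray(p,px):
    f=K(p); d=np.array([(px[0]-p['cx'])/f,(px[1]-p['cy'])/f]); u=d.copy()
    for _ in range(20): u=d/(1+p['k1']*(u@u))
    return np.array([u[0],u[1],1.])
def world(p,px,z=None,win=2):
    if z is None:
        c,r=int(round(px[0])),int(round(px[1]))
        w=p['range_z'][max(0,r-win):r+win+1,max(0,c-win):c+win+1]; w=w[w>0]
        if len(w)==0: return None
        z=np.median(w)
    E=np.array(p['extrinsics']); return (E@np.append(ray(p,px)*z,1))[:3]
def atheight(p,px,h):
    E=np.array(p['extrinsics']); d=E[:3,:3]@ray(p,px); o=E[:3,3]
    return o+d*(h-o[2])/d[2]
def cloud(p):
    r=p['range_z']; f=K(p); v,u=np.mgrid[:r.shape[0],:r.shape[1]]
    d=np.stack([(u-p['cx'])/f,(v-p['cy'])/f],-1); q=d.copy()
    for _ in range(20): q=d/(1+p['k1']*(q**2).sum(-1,keepdims=True))
    P=np.concatenate([q*r[...,None],r[...,None]],-1); E=np.array(p['extrinsics'])
    W=P@E[:3,:3].T+E[:3,3]; W[r<=0]=np.nan; return W
E
python3 - <<'E'
from h import *
s=ctrl.read_state(); print({k:np.round(v,3) for k,v in s.items()})
for n in ['side','top','wrist']:
    p=shot(n,n+'0'); print(n,p['vfov'],p['k1'],np.round(p['extrinsics'],3).tolist())
    for t in ['purifier','cover_press','slot_left','slot_right','cover_hinge','jar','cup','wash_bottle','timer']:
        try:
            L=models.landmark_of(p,t)[:2]
            print(t,[(np.round(l['point'],1),round(l['score'],2),np.round(world(p,l['point']),1)) for l in L])
        except Exception as e: print(t,e)
E
```

```text
{'clock': np.float64(0.0), 'qpos': array([-1.187,  0.629,  0.038,  1.518, -0.027,  0.996, -0.02 ]), 'qd': array([-0.001, -0.002,  0.002, -0.001, -0.001,  0.001,  0.002]), 'tau': array([ 0.0000e+00, -5.6341e+01,  1.2260e+00, -1.9344e+01,  1.1000e-02,
        1.1000e-02,  0.0000e+00]), 'eef_pos': array([282.306, 584.795, 230.413]), 'tool_rot': array([-3.14 ,  0.   ,  2.692]), 'force': array([-0.441,  0.806,  0.328]), 'torque': array([-0.03 , -0.027,  0.01 ]), 'width': np.float64(85.241)}
side 49.069222015315106 -0.04736033212515268 [[0.25, -0.536, 0.806, -666.474], [-0.968, -0.154, 0.198, -246.709], [0.018, -0.83, -0.557, 927.674], [0.0, 0.0, 0.0, 1.0]]
purifier [(array([257.5, 217. ]), 0.56, array([408.5,  16.2,  82.9]))]
cover_press [(array([258.1, 175.4]), 0.67, array([448.5,  27. , 218.8])), (array([255.3, 176.4]), 0.36, array([444.1,  35.1, 216.2]))]
slot_left [(array([230.9, 168.7]), 0.59, array([452.2, 119.3, 226.3]))]
slot_right [(array([281.5, 167.2]), 0.72, array([618.5, -17.1, 160. ]))]
cover_hinge [(array([254.8, 180. ]), 0.87, array([582.6,  71.8, 111.8]))]
jar [(array([15
[... 764 characters left out ...]
.3, 199. ])), (array([247.7, 165.7]), 0.31, array([579.3,  61.8, 136.5]))]
cover_hinge [(array([245. , 163.1]), 0.64, array([589.8,  69.6, 123.4]))]
jar [(array([140.5, 221.7]), 0.91, array([425.5, 373.9,  87.4]))]
cup []
wash_bottle [(array([362.8, 197.3]), 0.74, array([ 489. , -265.7,  120.7]))]
timer [(array([359.6, 224.3]), 0.55, array([ 415. , -269.3,   66. ]))]
wrist 65.66015085590612 -0.000964650983775699 [[0.436, 0.864, 0.254, 217.579], [0.9, -0.418, -0.123, 615.567], [-0.0, 0.282, -0.959, 374.085], [0.0, 0.0, 0.0, 1.0]]
purifier []
cover_press []
slot_left []
slot_right []
cover_hinge []
jar [(array([179.2, 309. ]), 0.97, array([409.1, 417.8,  39.2]))]
cup []
wash_bottle []
timer []
```

View pics/side0.png

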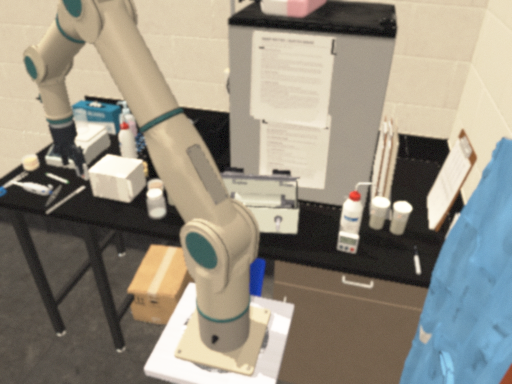

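View pics/top0.png

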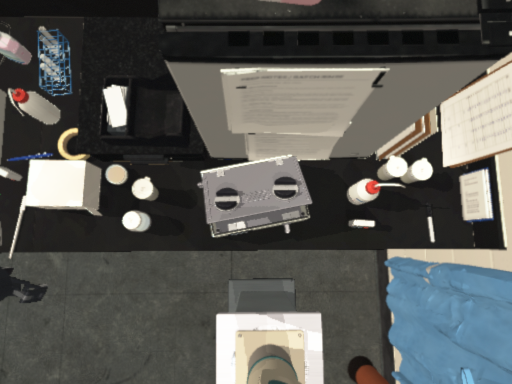

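View pics/wrist0.png

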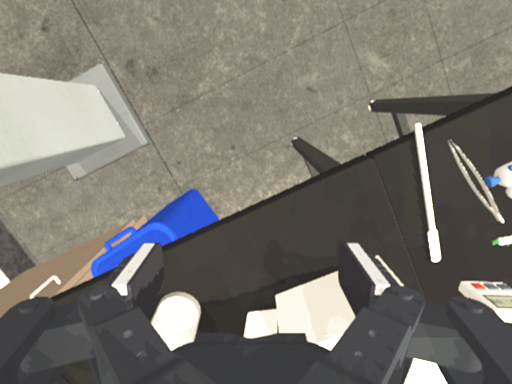

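The top view shows the purifier centred at about (255,195), yawed about 10°. The tall cabinet stands behind it, the jar is at (136,220) and the bottle at (363,192). Next I'll fit the cover plane from depth.

Run:
```python
from h import *
ps=[shot('top') for _ in range(3)]
p=ps[0]; Ws=np.nanmean([cloud(q) for q in ps],0)
H={}
for t in ['slot_left','slot_right','cover_press','cover_hinge','fastener_left','fastener_right','purifier']:
    for f in (models.landmark_of,models.spot_in):
        L=[f(q,t) for q in ps]; L=[l[0]['point'] for l in L if l]
        if L: print(t,f.__name__,np.round(np.mean(L,0),1))
reg=Ws[150:240,195:315].reshape(-1,3)
m=(reg[:,2]>128)&(reg[:,2]<290); q=reg[m]
print('n',len(q), 'zmax',np.nanpercentile(q[:,2],[50,99]))
rng=np.random.default_rng(0);best=None
for _ in range(3000):
    a=q[rng.choice(len(q),3,False)]; n=np.cross(a[1]-a[0],a[2]-a[0]); 
    if np.linalg.norm(n)<1: continue
    n/=np.linalg.norm(n); n*=np.sign(n[2])
    if n[2]<.6 : continue
    i=abs((q-a[0])@n)<2.5
    if best is None or i.sum()>best.sum(): best=i
c=q[best].mean(0); n=np.linalg.svd(q[best]-c)[2][2]; n*=np.sign(n[2])
print('inl',best.sum(),'n',n,'c',c,'tilt',np.arccos(n[2]),'dir',np.degrees(np.arctan2(n[1],n[0])))
# bounding rect in-plane
I=q[best]; yaw=np.arctan2(n[1],n[0]); ex=np.array([np.cos(yaw),np.sin(yaw),0]); ey=np.array([-np.sin(yaw),np.cos(yaw),0])
u=np.cross(ey,n); print('u',u)
X=(I-c)@u; Y=(I-c)@ey
print(np.percentile(X,[.5,1,99,99.5]),np.percentile(Y,[.5,1,99,99.5]))
R=cv2.minAreaRect(np.stack([X,Y],1).astype(np.float32)); print(R)
img=p['color'][140:250,185:325]; cv2.imwrite('pics/top_z.png',cv2.cvtColor(cv2.resize(img,None,fx=5,fy=5,interpolation=cv2.INTER_CUBIC),cv2.COLOR_RGB2BGR))
```

```text
slot_left call [226.5 194.7]
slot_left call [227.8 197.7]
slot_right call [284.9 185.2]
slot_right call [274.6 190.3]
cover_press call [256.3 193.6]
cover_press call [253.4 188. ]
cover_hinge call [214.1 174.8]
cover_hinge call [254.  195.1]Traceback (most recent call last):
  File "<stdin>", line 7, in <module>
ValueError: it knows: cover_hinge, cover_press, cup, jar, purifier, slot_left, slot_right, timer, wash_bottle
```

```bash
cat > fit.py <<'E'
from h import *
ps=[shot('top') for _ in range(3)]
p=ps[0]; Ws=np.nanmean([cloud(q) for q in ps],0)
reg=Ws[150:240,195:315].reshape(-1,3)
m=(reg[:,2]>128)&(reg[:,2]<290); q=reg[m]
print('n',len(q), 'zmax',np.nanpercentile(q[:,2],[50,99]))
rng=np.random.default_rng(0);best=None
for _ in range(3000):
    a=q[rng.choice(len(q),3,False)]; n=np.cross(a[1]-a[0],a[2]-a[0]); 
    if np.linalg.norm(n)<1: continue
    n/=np.linalg.norm(n); n*=np.sign(n[2])
    if n[2]<.6 : continue
    i=abs((q-a[0])@n)<2.5
    if best is None or i.sum()>best.sum(): best=i
c=q[best].mean(0); n=np.linalg.svd(q[best]-c)[2][2]; n*=np.sign(n[2])
print('inl',best.sum(),'n',n,'c',c,'tilt',np.arccos(n[2]),'dir',np.degrees(np.arctan2(n[1],n[0])))
I=q[best]; yaw=np.arctan2(n[1],n[0]); ex=np.array([np.cos(yaw),np.sin(yaw),0]); ey=np.array([-np.sin(yaw),np.cos(yaw),0])
u=np.cross(ey,n)
X=(I-c)@u; Y=(I-c)@ey
print('u',u,np.percentile(X,[.5,1,99,99.5]),np.percentile(Y,[.5,1,99,99.5]))
R=cv2.minAreaRect(np.stack([X,Y],1).astype(np.float32)); print(R, c+u*R[0][0]+ey*R[0][1])
img=p['color'][140:250,185:325]; cv2.imwrite('pics/top_z.png',cv2.cvtColor(cv2.resize(img,None,fx=5,fy=5,interpolation=cv2.INTER_CUBIC),cv2.COLOR_RGB2BGR))
E
python3 fit.py
```

```text
n 5625 zmax [184.90212462 228.58360286]
inl 4151 n [0.52700335 0.09891295 0.84408749] c [512.20018174  45.38644422 179.20532557] tilt 0.5659352332781122 dir 10.63013877759962
u [ 0.82960164  0.15570744 -0.53620547] [-88.09735334 -87.58651932  93.06487761  94.01381527] [-136.51157237 -135.16124291  133.25475129  134.35720502]
((4.373222351074219, -23.466171264648438), (186.7858428955078, 320.797607421875), 0.4357805550098419) [520.15698055  23.00393207 176.86037983]
```

View pics/top_z.png

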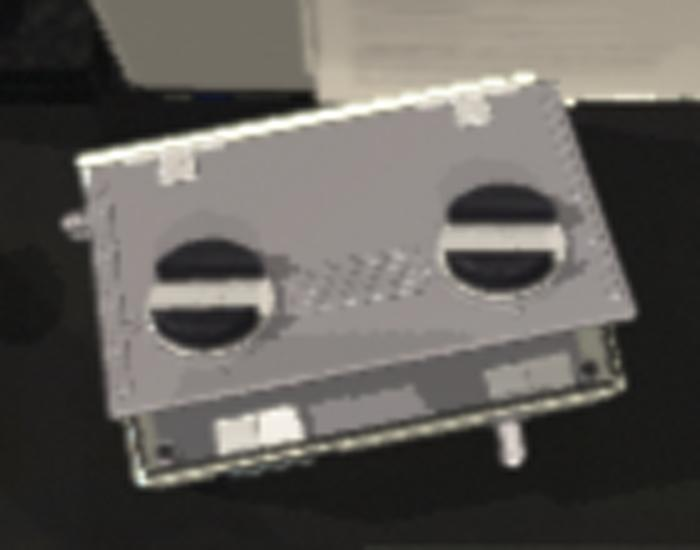

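The cover is at about 0.566 rad and the purifier's yaw is about 10.6°. With the cover flush, the press point will be near (465,37), and the slots near (451,113) and (480,-40). I'll lift, then move over the pad with the fingers shut.

Request:
{"api": "drive_tool", "payload": {"deltas": "0 0 -0.05 0 0; 0 0 -0.09 0 0; -0.04 -0.042 -0.09 -4 0; -0.08 -0.083 -0.09 -8 0; -0.12 -0.125 -0.09 -12 0; -0.16 -0.166 -0.09 -16 0; -0.2 -0.208 -0.09 -20 0; -0.24 -0.25 -0.09 -24 0; -0.28 -0.291 -0.09 -27 0; -0.32 -0.333 -0.09 -30 0; -0.36 -0.374 -0.09 -33 0; -0.4 -0.416 -0.09 -36.4 0"}}

```text
clock: 4.5
eef_pos: [462.4, 35.1, 321.7]
tool_rot: [3.141, 0.001, -2.954]
force: [1.1, 1.3, -0.0]
width: 0.3
```

Request:
{"api": "drive_tool", "payload": {"deltas": "0 0 0 0 0;0 0 0 0 0"}}

```text
clock: 4.75
eef_pos: [461.8, 37.3, 321.3]
tool_rot: [3.141, -0.0, -2.957]
force: [-0.1, 0.1, -0.5]
width: 0.1
```

Run:
```python
from h import *
s=ctrl.read_state(); print({k:np.round(v,3) for k,v in s.items()})
p=shot('wrist','w1');W=cloud(p)
for t in ['slot_left','slot_right','cover_press']:
    print(t,[(l['point'],l['score'],world(p,l['point'])) for l in models.landmark_of(p,t)[:2]])
shot('side','s1')
```

```text
{'clock': np.float64(4.75), 'qpos': array([-0.221,  0.255,  0.102,  1.888, -0.031,  1.   ,  1.651]), 'qd': array([-0.028, -0.001, -0.018,  0.002,  0.001,  0.001,  0.002]), 'tau': array([ 1.2810e+00, -3.5068e+01,  1.6590e+00, -1.9500e+01,  1.3700e-01,
       -1.0000e-02,  1.4000e-02]), 'eef_pos': array([461.751,  37.277, 321.307]), 'tool_rot': array([ 3.141, -0.   , -2.957]), 'force': array([-0.121,  0.06 , -0.497]), 'torque': array([0.051, 0.018, 0.047]), 'width': np.float64(0.139)}
slot_left [([333.5, 227.2], 0.7, array([487.6395351 , 123.32833929, 195.40941719]))]
slot_right [([163.1, 226.1], 0.74, array([516.23265837, -39.62958046, 196.69427383]))]
cover_press [([247.5, 213.4], 0.87, array([488.15799033,  38.28995969, 197.43462597]))]
```

View pics/w1.png

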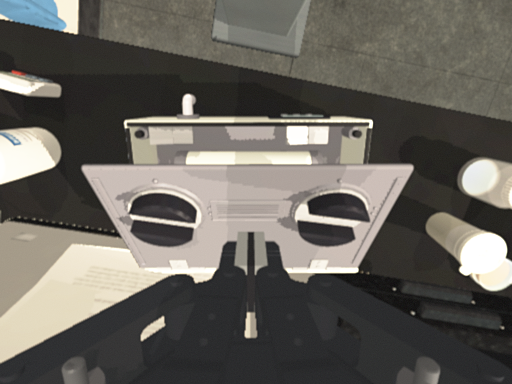

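View pics/s1.png

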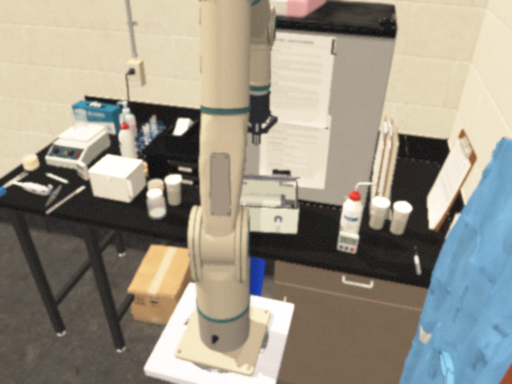

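The wrist view shows both heads, at (165,217) and (333,218), with their slots. The press pad at (250,210) is just ahead of the shut tips. Now I'll press straight down.

Request:
{"api": "drive_tool", "payload": {"deltas": "0 0 0.04 0 0; 0 0 0.08 0 0; 0 0 0.1 0 0; 0 0 0.115 0 0; 0 0 0.125 0 0; 0 0 0.135 0 0; 0 0 0.143 0 0; 0 0 0.151 0 0; 0 0 0.158 0 0; 0 0 0.165 0 0; 0 0 0.17 0 0; 0 0 0.175 0 0"}}

```text
clock: 6.5
eef_pos: [462.0, 36.8, 146.0]
tool_rot: [3.142, 0.0, -2.956]
force: [-0.7, -0.4, 0.9]
width: 0.3
```

Request:
{"api": "drive_tool", "payload": {"deltas": "0 0 0.004 0 0; 0 0 0.007 0 0; 0 0 0.009 0 0; 0 0 0.011 0 0; 0 0 0.012 0 0;0 0 0.012 0 0"}}

```text
clock: 7.25
eef_pos: [461.9, 36.8, 134.5]
tool_rot: [3.142, 0.0, -2.956]
force: [-0.9, -0.4, 4.1]
width: -0.1
```

Request:
{"api": "drive_tool", "payload": {"deltas": "0 0 0.001 0 0; 0 0 0.002 0 0; 0 0 0.002 0 0"}}

```text
clock: 7.62
eef_pos: [461.9, 36.8, 133.7]
tool_rot: [3.141, 0.001, -2.956]
force: [-4.3, -0.6, 19.2]
width: -0.2
```

Request:
{"api": "drive_tool", "payload": {"deltas": "0 0 0.001 0 0; 0 0 0.001 0 0; 0 0 -0.01 0 0; 0 0 -0.05 0 0; 0 0 -0.1 0 0; 0 0 -0.15 0 0; 0 0 -0.19 0 0; 0 0 -0.19 0 0"}}

```text
clock: 8.62
eef_pos: [464.0, 37.0, 325.2]
tool_rot: [-3.141, 0.007, -2.956]
force: [0.6, -1.0, -0.9]
width: 0.2
```

```bash
cat > slots.py <<'E'
from h import *
import sys
tag=sys.argv[1]
s=ctrl.read_state(); print(np.round(s['eef_pos'],1),np.round(s['tool_rot'],3),np.round(s['force'],1))
p=shot('wrist',tag);W=cloud(p)
for t in ['slot_left','slot_right','cover_press']:
    print(t,[(np.round(l['point'],1),round(l['score'],2),np.round(world(p,l['point']),1), np.round(atheight(p,l['point'],157),1)) for l in models.landmark_of(p,t)[:2]])
m=(W[...,2]>120)&(W[...,2]<170)
q=W[m]; 
m2=(q[:,0]>380)&(q[:,0]<620)&(abs(q[:,1]-40)<160); q=q[m2]
i=q[:,2]<146; q2=q[i]
for _ in range(10):
    A=np.c_[q2[:,:2]-[460,37],np.ones(len(q2))]; k=np.linalg.lstsq(A,q2[:,2],rcond=None)[0]
    B=np.c_[q[:,:2]-[460,37],np.ones(len(q))]; q2=q[abs(q[:,2]-B@k)<2]
print('plane',k,len(q2))
cv2.imwrite(f'pics/{tag}_z.png',cv2.resize(cv2.cvtColor(p['color'],cv2.COLOR_RGB2BGR)[100:330,90:420],None,fx=2.4,fy=2.4))
np.savez('last.npz',W=W)
E
python3 slots.py w2
```

```text
[464.   37.  325.2] [-3.141  0.007 -2.956] [ 0.6 -1.  -0.9]
slot_left [(array([321.3, 175.2]), 0.56, array([453.1, 114.4, 143.2]), array([450.5, 110.5, 157. ]))]
slot_right [(array([175.8, 173.4]), 0.81, array([480.9, -45.7, 143.2]), array([477.1, -42.8, 157. ]))]
cover_press [(array([246.3, 171.3]), 0.75, array([465.3,  31.3, 137.8]), array([461. ,  30.8, 157. ]))]
plane [-1.67724277e-02 -3.47655514e-03  1.36178287e+02] 24804
```

View pics/w2_z.png

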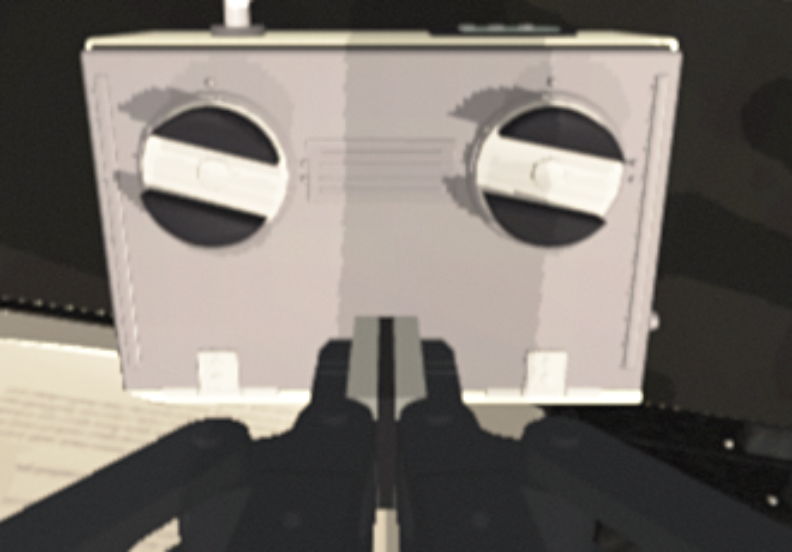

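The cover is down and resting slightly proud, at about 0.018 rad. The slots are turned about 10–15° clockwise. I'll measure the slot axes and angles from the raised head halves.

```bash
cat > heads.py <<'E'
import numpy as np, cv2
W=np.load('last.npz')['W']; yaw=np.radians(10.6)
ex=np.array([np.cos(yaw),np.sin(yaw)]);ey=np.array([-ex[1],ex[0]])
for nm,c0 in (('left',(451,113)),('right',(479.8,-40))):
    c0=np.array(c0,float)
    d=W[...,:2]-c0; m=(np.hypot(d[...,0],d[...,1])<42)&(W[...,2]>150)&(W[...,2]<166)
    P=W[m]; d=P[:,:2]-c0; print(nm,len(P),'z',np.percentile(P[:,2],[5,50,95]).round(1))
    (cc,r)=cv2.minEnclosingCircle(np.float32(P[:,:2])); print(' circ',np.round(cc,1),round(r,1))
    # slot: angle with widest gap
    best=[]
    for a in np.radians(np.arange(-20,120,.5)):
        # slot dir: ey rotated clockwise by a
        sd=np.array([ey[0]*np.cos(a)+ey[1]*np.sin(a), -ey[0]*np.sin(a)+ey[1]*np.cos(a)])
        nd=np.array([sd[1],-sd[0]])
        t=np.sort((P[:,:2]-cc)@nd); k=(t>-25)&(t<25); t=t[k]; g=np.diff(t)
        if len(g)==0: continue
        j=g.argmax(); best.append((g[j],np.degrees(a),(t[j]+t[j+1])/2))
    print(' gap,angle,off',np.round(sorted(best)[-4:],2).tolist())
E
python3 heads.py
```

```text
left 1332 z [153.9 157.6 159.2]
 circ [451.3 110.4] 32.2
 gap,angle,off [[27.01, 11.0, -0.05], [27.04, 12.5, 0.03], [27.35, 11.5, -0.02], [27.42, 12.0, -0.02]]
right 1376 z [152.7 157.7 159.2]
 circ [480.  -42.7] 32.3
 gap,angle,off [[26.74, 14.0, -0.2], [27.01, 15.5, -0.19], [27.07, 14.5, -0.15], [27.29, 15.0, -0.1]]
```

Request:
{"api": "drive_tool", "payload": {"deltas": "0 0.03 0.02 6 0.04; -0.003 0.06 0.05 12 0.04; -0.003 0.075 0.09 12 0.04; -0.003 0.075 0.12 12 0.04; -0.003 0.075 0.13 12 0.04; -0.003 0.075 0.13 12 0.04; -0.003 0.075 0.13 12 0.04"}}

```text
clock: 9.7
eef_pos: [451.8, 111.0, 193.1]
tool_rot: [3.141, 0.002, 3.117]
force: [-0.1, 0.3, 0.6]
width: 39.7
```

```bash
python3 slots.py w3; python3 heads.py; python3 -c "
from h import *
print(ctrl.read_state()['width'])"
```

```text
[451.8 111.  193.1] [3.141e+00 2.000e-03 3.117e+00] [-0.1  0.3  0.6]
slot_left [(array([249.1, 221.6]), 0.57, array([457.2, 108.8, 142.6]), array([451.4, 109. , 157. ]))]
slot_right [(array([ 28. , 264.6]), 0.85, array([487.6, -54.6, 141. ]), array([478.7, -41. , 157. ]))]
cover_press [(array([143.3, 232.2]), 0.92, array([465.7,  31.9, 137.1]), array([457. ,  39.9, 157. ])), (array([464.9, 226.9]), 0.33, array([514. , 344.6,  32.1]), array([458.6, 248.8, 157. ]))]
plane [-1.58972570e-02 -3.65168122e-03  1.36214248e+02] 33928
left 3659 z [152.4 157.6 159.1]
 circ [451.4 110.4] 32.4
 gap,angle,off [[26.57, 13.0, -0.51], [26.73, 11.5, -0.23], [26.76, 12.5, -0.39], [26.83, 12.0, -0.27]]
right 3226 z [151.3 157.4 159. ]
 circ [479.8 -41.4] 32.4
 gap,angle,off [[25.93, 15.5, -0.16], [26.0, 14.0, -0.06], [26.11, 14.5, -0.03], [26.13, 15.0, -0.04]]
40.03936258135464
```

View pics/w3.png

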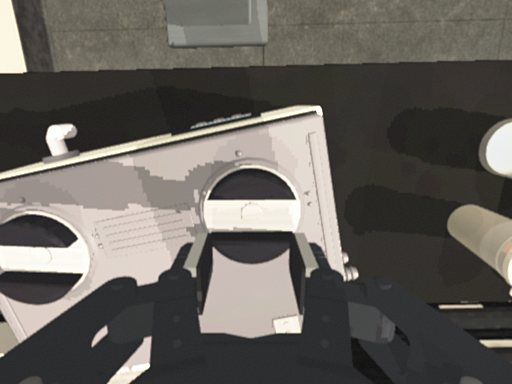

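Request:
{"api": "drive_tool", "payload": {"deltas": "0 0 0.015 0 0.04; 0 0 0.028 0 0.04; 0 0 0.036 0 0.04; 0 0 0.042 0 0.04; 0 0 0.046 0 0.04; 0 0 0.046 0 0.04"}}

```text
clock: 10.65
eef_pos: [451.0, 111.1, 146.1]
tool_rot: [-3.141, -0.0, 3.118]
force: [-0.3, 0.1, 0.9]
width: 39.7
```

```bash
python3 slots.py w4
```

```text
[451.  111.1 146.1] [-3.141 -0.     3.118] [-0.3  0.1  0.9]
slot_left [(array([250. , 256.2]), 0.86, array([457.6, 109.5, 142.8]), array([450. , 109.7, 157. ]))]
slot_right []
cover_press [(array([115.1, 263.9]), 0.92, array([463.5,  32.4, 137.4]), array([452.6,  42.6, 157. ]))]
plane [-1.23542403e-02 -3.98891676e-03  1.36347076e+02] 35988
```

View pics/w4_z.png

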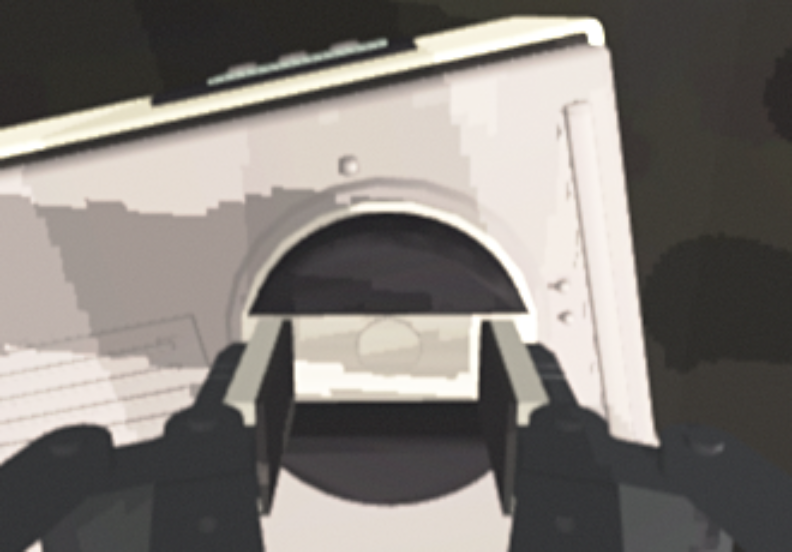

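Request:
{"api": "drive_tool", "payload": {"deltas": "0 0 0.003 0 0.04; 0 0 0.005 0 0.04; 0 0 0.005 8 0.04; 0 0 0.005 16 0.04; 0 0 0.005 24 0.04; 0 0 0.005 32 0.04; 0 0 0.005 40 0.04; 0 0 0.005 48 0.04; 0 0 0.005 48 0.04"}}

```text
clock: 11.98
eef_pos: [450.9, 111.1, 141.1]
tool_rot: [-3.141, 0.0, 2.281]
force: [-0.1, -0.7, -0.3]
width: 39.7
```

```bash
python3 slots.py w5; python3 -c "
from h import *
s=ctrl.read_state();print(s['width'],s['torque'],s['qpos'])"
```

```text
[450.9 111.1 141.1] [-3.141  0.     2.281] [-0.1 -0.7 -0.3]
slot_left [(array([253.8, 263.3]), 0.57, array([458.1, 104. , 141.1]), array([452. , 110.7, 157. ]))]
slot_right []
cover_press []
plane [-1.71023352e-02 -2.49222718e-03  1.36082873e+02] 30716
40.035930214425285 [-0.01679076 -0.01699716 -0.00735738] [-0.52607925  0.53494742  0.32165935  2.11670823 -0.32174048  0.53560458
  0.7430582 ]
```

View pics/w5.png

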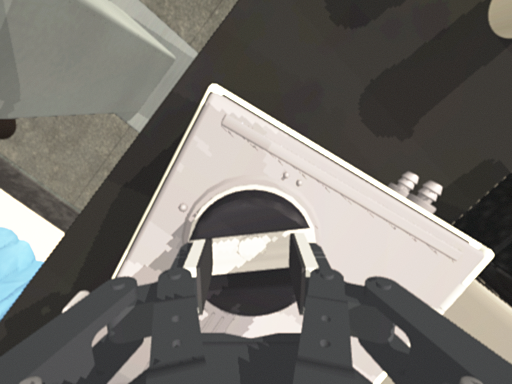

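The fastener follows the fingers with about 6° of slack. Next I'll turn it on to the stop.

Request:
{"api": "drive_tool", "payload": {"deltas": "0 0 0 8 0.04; 0 0 0 16 0.04; 0 0 0 23 0.04; 0 0 0 30 0.04; 0 0 0 34 0.04; 0 0 0 36 0.04; 0 0 0 38 0.04; 0 0 0 38 0.04"}}

```text
clock: 13.18
eef_pos: [450.6, 111.4, 141.1]
tool_rot: [-3.141, -0.0, 1.618]
force: [0.4, 1.1, -5.2]
width: 39.7
```

```bash
python3 slots.py w6; python3 -c "
from h import *
s=ctrl.read_state();print(s['width'],s['torque'],s['qpos'])"
```

```text
[450.6 111.4 141.1] [-3.141 -0.     1.618] [ 0.4  1.1 -5.2]
slot_left [(array([252.3, 261. ]), 0.89, array([451.6, 101.6, 139.9]), array([451. , 111.1, 157. ]))]
slot_right []
cover_press []
plane [-6.51416245e-03 -8.01459305e-04  1.34809304e+02] 43769
39.849810671536765 [0.43989675 0.03455457 0.40130558] [-0.65509367  0.56801242  0.51555894  2.12030311 -0.51001181  0.57550309
  0.27629119]
```

View pics/w6.png

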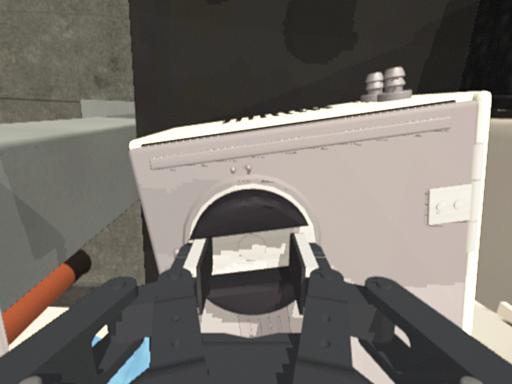

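Request:
{"api": "drive_tool", "payload": {"deltas": "0 0 0 2 0.04; 0 0 0 4 0.04; 0 0 0 4 0.04"}}

```text
clock: 13.75
eef_pos: [450.7, 111.6, 141.1]
tool_rot: [-3.141, 0.0, 1.551]
force: [-0.5, 3.3, -6.7]
width: 40.3
```

```bash
python3 -c "
from h import *
s=ctrl.read_state();print(s['width'],s['torque'],s['tool_rot'],s['force'])"
```

```text
40.27129347079429 [0.58584832 0.16434575 2.17926151] [-3.14077997e+00  4.77733057e-04  1.55088225e+00] [-0.54039429  3.34085073 -6.69874748]
```

The torque rose to 2.2 N m, so it is at the stop. I'll back off within the slack, lift, and move to the right fastener.

Request:
{"api": "drive_tool", "payload": {"deltas": "0 0 0 -4 0.04; 0 0 0 -8 0.04; 0 0 0 -9 0.04; 0 0 -0.01 -9 0.04; 0 0 -0.03 -9 0.04; 0 0 -0.08 -9 0.04; 0 0 -0.13 -9 0.04; 0 0 -0.18 -9 0.04; 0 0 -0.18 -9 0.04; 0 0 -0.18 -9 0.04"}}

```text
clock: 15.0
eef_pos: [450.7, 110.9, 321.4]
tool_rot: [3.141, -0.001, 1.702]
force: [-0.2, 0.4, -0.3]
width: 40.1
```

```bash
python3 slots.py w7; python3 heads.py
```

```text
[450.7 110.9 321.4] [ 3.141e+00 -1.000e-03  1.702e+00] [-0.2  0.4 -0.3]
slot_left [(array([250.5, 174.6]), 0.83, array([450.4, 108.2, 141.6]), array([449.9, 111.7, 157. ]))]
slot_right [(array([257.7, 300. ]), 0.84, array([480.8, -52.6, 139.8]), array([478.6, -40.3, 157. ]))]
cover_press [(array([251.5, 233.3]), 0.69, array([461.1,  35.9, 136.1]), array([459.8,  45.1, 157. ]))]
plane [-5.23032317e-03 -1.58888866e-03  1.34763055e+02] 20821
left 1334 z [153.3 156.3 157.7]
 circ [450.8 110.2] 31.9
 gap,angle,off [[26.85, 89.0, -0.01], [27.12, 90.5, 0.02], [27.29, 89.5, -0.04], [27.57, 90.0, 0.01]]
right 940 z [152.4 156.3 157.7]
 circ [479.2 -42.5] 32.5
 gap,angle,off [[27.31, 13.5, 0.26], [27.5, 15.0, 0.27], [27.59, 14.0, 0.23], [27.77, 14.5, 0.25]]
```

View pics/w7.png

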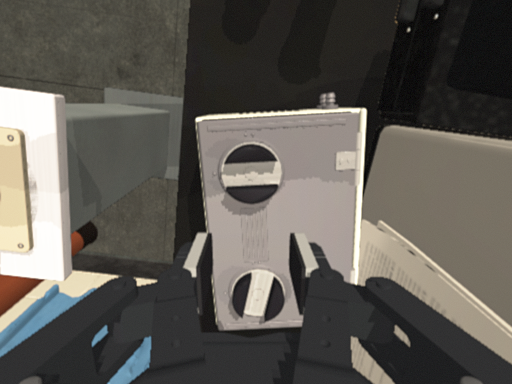

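The left fastener reads 90° and the right one 14.5°. I'll move to the right fastener.

Request:
{"api": "drive_tool", "payload": {"deltas": "-0.02 0.001 0 -10 0.04; -0.04 0.002 0 -20 0.04; -0.06 0.003 0 -30 0.04; -0.08 0.004 0 -40 0.04; -0.1 0.005 0 -50 0.04; -0.12 0.0065 0.02 -60 0.04; -0.14 0.008 0.05 -70 0.04; -0.155 0.0085 0.09 -78.5 0.04; -0.155 0.0085 0.12 -78.5 0.04; -0.155 0.0085 0.13 -78.5 0.04; -0.155 0.0085 0.13 -78.5 0.04; -0.155 0.0085 0.13 -78.5 0.04"}}

```text
clock: 16.7
eef_pos: [480.8, -41.3, 192.2]
tool_rot: [3.141, 0.002, 3.074]
force: [0.6, -0.3, 0.0]
width: 40.0
```

```bash
python3 slots.py w8; python3 heads.py
```

```text
[480.8 -41.3 192.2] [3.141e+00 2.000e-03 3.074e+00] [ 0.6 -0.3  0. ]
slot_left [(array([499.9, 161.4]), 0.57, array([455.4, 124.6, 140.3]), array([451.4, 110.7, 157. ]))]
slot_right [(array([251.1, 219.8]), 0.97, array([484.9, -42.3, 141.7]), array([478.9, -41.9, 157. ]))]
cover_press [(array([357.5, 181.5]), 0.84, array([463.9,  32.6, 136.1]), array([458.1,  25.2, 157. ]))]
plane [-4.30600154e-03 -1.38890247e-03  1.34601661e+02] 48011
left 2231 z [151.3 156.1 157.5]
 circ [453.8  96.2] 28.6
 gap,angle,off [[1.03, 118.0, -13.37], [1.04, 118.5, -13.59], [1.04, 119.0, -13.8], [1.05, 119.5, -14.01]]
right 3558 z [152.3 156.2 157.5]
 circ [479.8 -42.8] 32.2
 gap,angle,off [[26.4, 15.5, -0.08], [26.52, 14.0, -0.01], [26.7, 14.5, -0.07], [26.73, 15.0, -0.05]]
```

View pics/w8.png

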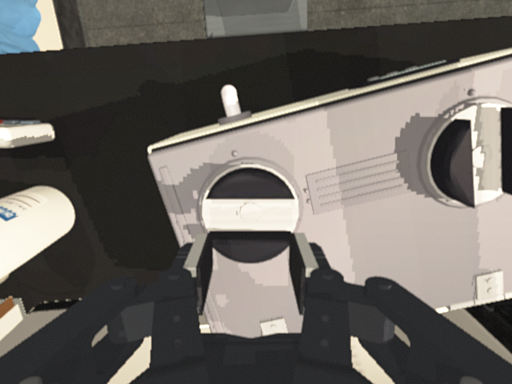

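Request:
{"api": "drive_tool", "payload": {"deltas": "0.001 -0.001 0.015 0 0.04; 0.001 -0.001 0.028 0 0.04; 0.001 -0.001 0.036 0 0.04; 0.001 -0.001 0.042 0 0.04; 0.001 -0.001 0.046 0 0.04; 0.001 -0.001 0.046 0 0.04"}}

```text
clock: 17.65
eef_pos: [478.9, -42.3, 145.1]
tool_rot: [3.142, -0.0, 3.074]
force: [0.3, 0.3, -0.1]
width: 40.1
```

```bash
python3 slots.py w9
```

```text
[478.9 -42.3 145.1] [ 3.142 -0.     3.074] [ 0.3  0.3 -0.1]
slot_left []
slot_right [(array([250.7, 258.1]), 0.77, array([487.8, -44. , 139.8]), array([478.4, -43.4, 157. ]))]
cover_press [(array([389.1, 211.9]), 0.81, array([467.2,  32.6, 135.9]), array([458.8,  22.8, 157. ]))]
plane [-4.68090820e-03 -1.05808864e-03  1.34640289e+02] 52051
```

View pics/w9_z.png

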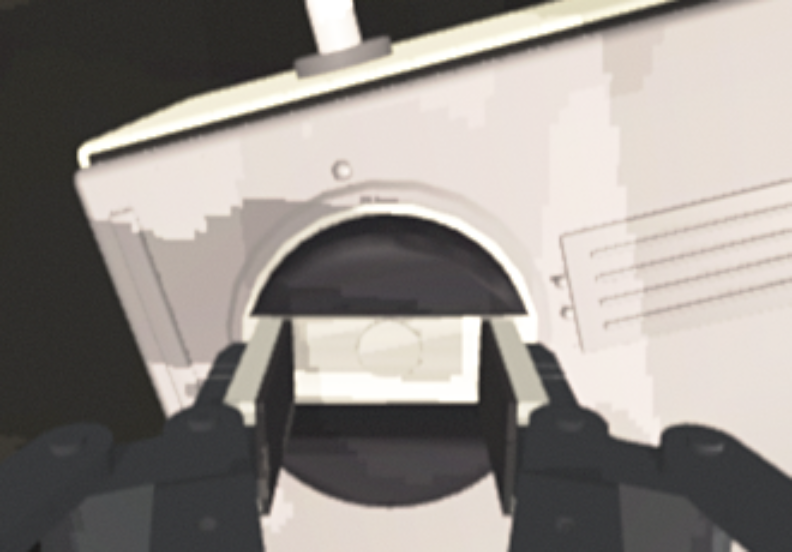

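Both fingertips sit in the right slot, as they did on the left. Now I'll turn this one.

Request:
{"api": "drive_tool", "payload": {"deltas": "0 0 0.002 0 0.04; 0 0 0.004 0 0.04; 0 0 0.004 8 0.04; 0 0 0.004 16 0.04; 0 0 0.004 24 0.04; 0 0 0.004 32 0.04; 0 0 0.004 40 0.04; 0 0 0.004 48 0.04; 0 0 0.004 56 0.04; 0 0 0.004 63 0.04; 0 0 0.004 70 0.04; 0 0 0.004 70 0.04"}}

```text
clock: 19.35
eef_pos: [478.9, -42.2, 141.1]
tool_rot: [-3.141, 0.0, 1.854]
force: [-0.5, 0.7, 0.1]
width: 39.9
```

```bash
python3 -c "
from h import *
s=ctrl.read_state();print(s['width'],s['torque'],s['tool_rot'],s['force'],s['qpos'])"
```

```text
39.85693056471217 [-0.05252159 -0.01166655 -0.01018368] [-3.14110056e+00  2.57618476e-04  1.85371962e+00] [-0.49680142  0.66962358  0.11303621] [-0.40543648  0.62106943  0.65477567  2.08076032 -0.63060814  0.64387245
  0.96425467]
```

Request:
{"api": "drive_tool", "payload": {"deltas": "0 0 0 5 0.04; 0 0 0 9 0.04; 0 0 0 12 0.04; 0 0 0 14 0.04; 0 0 0 16 0.04; 0 0 0 17 0.04; 0 0 0 17 0.04"}}

```text
clock: 20.23
eef_pos: [479.3, -41.8, 141.2]
tool_rot: [3.142, -0.0, 1.559]
force: [1.3, 2.4, -0.5]
width: 40.2
```

```bash
python3 -c "
from h import *
s=ctrl.read_state();print(s['width'],s['torque'],s['tool_rot'],s['force'],s['qpos'])"
```

```text
40.21125573089038 [ 0.26784183 -0.11264018  1.73427418] [ 3.14158561e+00 -4.35458595e-05  1.55889330e+00] [ 1.2785624   2.35230814 -0.52866636] [-0.45495585  0.64751808  0.73889263  2.08131104 -0.70447588  0.67812493
  0.74623278]
```

At the stop again, with 1.7 N m. I'll back off, lift and check.

Request:
{"api": "drive_tool", "payload": {"deltas": "0 0 0 -4 0.04; 0 0 0 -8 0.04; 0 0 0 -8 0.04; 0 0 -0.01 -8 0.04; 0 0 -0.03 -8 0.04; 0 0 -0.08 -8 0.04; 0 0 -0.13 -8 0.04; 0 0 -0.18 -8 0.04; 0 0 -0.18 -8 0.04"}}

```text
clock: 21.35
eef_pos: [481.0, -43.4, 325.2]
tool_rot: [3.134, 0.0, 1.693]
force: [-0.4, -0.3, -0.9]
width: 40.0
```

Request:
{"api": "drive_tool", "payload": {"deltas": "0.02 -0.04 -0.01 0 0.04; 0.06 -0.06 -0.02 0 0.04; 0.06 -0.06 -0.02 0 0.04; 0.06 -0.06 -0.02 0 0.04"}}

```text
clock: 21.85
eef_pos: [412.0, 9.7, 341.1]
tool_rot: [-3.142, 0.0, 1.695]
force: [-0.0, -0.7, 0.2]
width: 40.0
```

```bash
python3 slots.py w10; python3 heads.py; python3 fit.py; python3 -c "
from h import *
shot('side','s10');p=shot('top','t10')
for t in ['jar','cup','wash_bottle','timer']: print(t,[(np.round(l['point'],1),round(l['score'],2)) for l in models.landmark_of(p,t)[:1]])"
```

```text
[412.    9.7 341.1] [-3.142  0.     1.695] [-0.  -0.7  0.2]
slot_left [(array([300.4,  80.3]), 0.97, array([452.8, 112.3, 141.7]), array([450.6, 110.8, 157. ]))]
slot_right [(array([301.5, 219.6]), 0.84, array([481.6, -46.3, 141.4]), array([478. , -40.6, 157. ]))]
cover_press [(array([295.4, 155.2]), 0.66, array([461.9,  30.7, 135.9]), array([458.3,  33.7, 157. ]))]
plane [-5.07362793e-03 -1.47897587e-03  1.34669240e+02] 28123
left 1477 z [153.9 156.3 157.8]
 circ [450.9 110.1] 32.0
 gap,angle,off [[27.05, 89.0, 0.03], [27.45, 90.5, -0.01], [27.47, 89.5, 0.04], [27.82, 90.0, 0.02]]
right 876 z [151.7 156.1 157.5]
 circ [479.4 -42.9] 32.2
 gap,angle,off [[26.51, 89.0, -0.04], [26.59, 90.5, 0.03], [26.82, 89.5, 0.01], [26.92, 90.0, 0.08]]
n 3490 zmax [134.56455318 160.87086731]
inl 2506 n [4.97698342e-03 6.35355965e-04 9.99987413e-01] c [514.1383389   93.99113866 134.18742816] tilt 0.005017394979659742 dir 7.2749639506799655
u [ 0.99193738  0.12662958 -0.00501737] [-116.08922128 -114.67556354   88.97832416   93.78761093] [-185.71156302 -180.08900565   87.40473153   88.9539174 ]
((-14.931838989257812, -54.21711730957031), (339.9897155761719, 229.89137268066406), 84.7147445678711) [506.19246696  38.31966363 134.26234677]
jar [(array([141.4, 221.7]), 0.69)]
cup [(array([149.5, 192.1]), 0.76)]
wash_bottle [(array([364.8, 194.2]), 0.66)]
timer [(array([359.5, 224.2]), 0.71)]
```

View pics/w10.png

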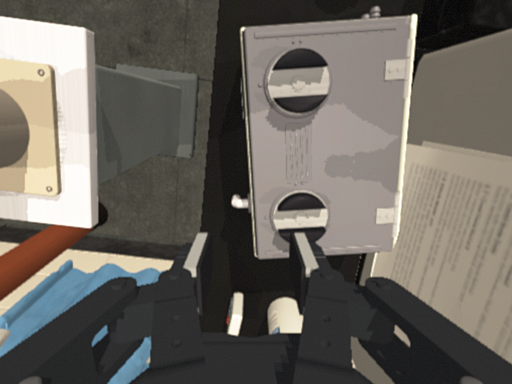

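View pics/t10.png

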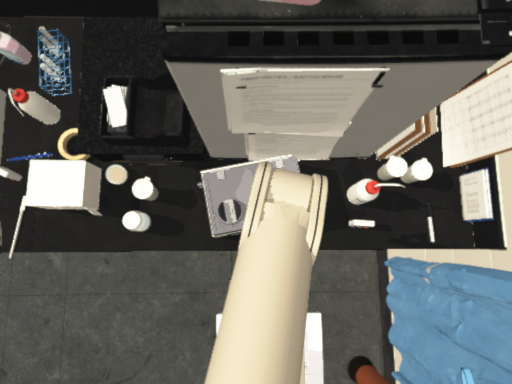

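```bash
python3 -c "
from h import *
print(ctrl.finish_job(), ctrl.read_state()['force'])"
```

```text
the job is handed in; nothing more can be done
the job is handed in; nothing more can be done
```

The cover is shut and both fasteners are turned clockwise to their stops. I handed the job in at about 22 s of the 69 s allowed.

- **Cover:** I pressed it from about 0.57 rad down onto its rim with shut fingertips, reading 19 N. It rested slightly proud (0.017 to 0.02 rad) before I turned the fasteners.
- **Fasteners:** I turned the left one from about 12° and the right one from about 14.5°, with the fingertips spread along each slot. The torque rose to 2.2 N m on the left and 1.7 N m on the right at the stops. I then backed off within the slot's slack and lifted clear.
- **Last checks:** Both slots measured 90° (±0.5°), and the cover face about 134 to 135 mm high. The arm was clear of everything, with only sensor-level force readings.
- **Bystanders:** In the top view the jar, wash bottle and timer are where they were, within 3 pixels. The network found no cup in the first top picture, so I compared the cup only by eye; it looks unmoved.
- **Disagreement:** Both cameras still read a cover tilt of about 0.005 rad. It did not change when the second fastener was locked, so I took it as calibration error rather than a gap.

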